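Unstack the engine parts into their nests

ROBOT

A 6-joint arm with a two-finger parallel gripper is mounted at the origin on the work surface. World frame = base frame: x ahead of the robot, y to its left, z up, the work surface at z = 0. Lengths are in m, angles in rad, forces in N, time in s.
With the tool pointing down it reaches from about 0.35 to 0.975 m from the base axis. Payload 4.9 kg.
Tool frame: the origin (TCP) lies at the very end of the fingers, on their centre line; the grasp point (between the pads) lies 19 mm behind it (ctrl.grip_point_offset is the distance from the TCP to the grasp point, in m); z points along the fingers, y is the line along which they close (so a half turn about z gives the same grasp; the last joint's range is limited). The gripper opens to 85 mm and grips with 20 to 120 N. Pads are 22 mm wide; open, the fingers measure 114 mm over their backs; the gripper's body (76 mm by 85 mm) begins 54 mm behind the grasp point. The pads swing forward as they close: fully open they stand 13 mm farther back than shut.
Start: joints at [1.096, 0.053, 1.613, -0, 1.476, -0.119], TCP at [0.218, 0.586, 0.231] pointing down, gripper open.
Joint ranges: [-3.01, 3.01], [-1.01, 2.22], [0.06, 2.58], [-1.02, 4.17], [0.09, 2.62], [-3.14, 3.14]. Speed limits (rad/s): [2.57, 2.57, 3.14, 3.14, 3.14, 3.14].

INTERFACE

Orientations are given as a rotation vector (axis times angle).
In Python, from station import ctrl gives the robot as it stands.
- The arm moves only by the tool send_rows, never from a script. Its argument "rows" is a list of rows, each a list of 3 entries, a list of its own where there are three numbers: the finger opening in cm, from 0 to 8.54, then the shift along the tool's x, y, z in cm, then the turn about the tool's z in degrees. A call has 1 to 10 rows; each row shifts and turns the commanded pose from where the row before left it, along the tool's axes as they then stand; what a row does not reach is not made up. A row lasts 1/8 s, in which the tool goes at most 62.5 mm and 10.7 degrees, less where a joint would pass 70% of its speed; a pose out of reach is approached as far as the arm can. A call with a gripper value outside its range is refused whole. The fingers move at their own pace and stop on an object; "newtons" is the grip in N (left out, the last holds). Time passes only in rows, so rows that do not move let the fingers close. It gives the time, the measured TCP pose, the force, the opening and the grip force at its end, in the units of the state.
- ctrl.get_obs(): the state, without advancing time (a new reading comes with each control period).
- ctrl.get_image(name): name is "scene" or "top"; returns a dict with "frame" (384x512x3 uint8, red, green, blue), "range_z" (384x512 float32, m along the optical axis (not along the pixel's ray), 0 where there is no reading), "fx", "fy", "cx", "cy" (pixels), "cam_to_world" (4x4, takes a point from camera to world coordinates). Camera axes: x right, y down, z forward; pixel columns grow to the right and rows downward; lengths in m; the calibration is good to about 2 mm. A picture is of the moment at which its call begins.
- ctrl.finish_job(): hands the job in; it is judged then, once.
The state is a dict: "t": time; "q": joint angles; "dq": joint speeds; "effort": joint torques, N m; "tool_pos": TCP position; "tool_rot": TCP orientation; "contact_force": force on the tool from outside, world axes, zero at the start; "wrist_torque": the same for the moment, N m; "opening": finger opening in m; "grip_force": force on a finger pad.
Only numpy, scipy, OpenCV 4.12 (cv2) and the standard library are available. Lean on these libraries where they do the work, as an engineer would, in place of code of your own. Each camera call takes 0.05 s, during which the arm holds its last target. There are 200 camera calls.

TASK

Parts of a model steam engine are stacked on the red tender chassis. Take the stack apart from the top down, one part at a time, and set each flat into the plywood nest made for it: first the piston into the small round nest, then the square guide block into the square nest, then the flywheel into the large round nest, and last the oblong cylinder block into the oblong nest, long side along long side. Put each part down without dropping or tipping it, leave it lying there, and do not disturb the pressure gauge.

Things in the scene. Friction and masses are not known exactly. Their poses are not given: they have to be found in the camera images.
- piston: Plain aluminium piston, an upright cylinder 24 mm in diameter and 22 mm high with two dark rings; top of the stack at the start, standing on the guide block. Origin at the centre of its underside; z up. Grip it across its diameter.
- guide_block: Bright steel guide block, 34 x 34 mm and 18 mm high; second from the top, lying on the flywheel. Origin at the centre of its underside; z up. x and y run square to its sides.
- flywheel: Solid brass flywheel lying flat, a disc 54 mm in diameter and 16 mm thick with small dark spots on top; third from the top, lying on the cylinder block. Origin at the centre of its underside; z up. Grip it across its diameter.
- cylinder_block: Dark steel oblong cylinder block, 56 mm (x) by 90 mm (y) and 22 mm high, up to 0.6 kg; bottom of the stack, lying on the chassis deck. Origin at the centre of its underside; z up. y along its length: grip it across x.
- small_round_nest: Plywood parts nest with grey felt floor, fixed to the table, 8 mm high; the felt floor lies 5 mm above the table and the 8 mm wide rim stands 3 mm above the floor. Origin at the centre of its underside, on the table; z up. Round, recess 42 mm across, 58 mm outside. For the piston.
- square_nest: Plywood parts nest with grey felt floor, fixed to the table, 8 mm high; the felt floor lies 5 mm above the table and the 8 mm wide rim stands 3 mm above the floor. Origin at the centre of its underside, on the table; z up. Square, recess 52 x 52 mm, 68 mm outside, x and y along its sides. For the guide block.
- large_round_nest: Plywood parts nest with grey felt floor, fixed to the table, 8 mm high; the felt floor lies 5 mm above the table and the 8 mm wide rim stands 3 mm above the floor. Origin at the centre of its underside, on the table; z up. Round, recess 72 mm across, 88 mm outside. For the flywheel.
- oblong_nest: Plywood parts nest with grey felt floor, fixed to the table, 8 mm high; the felt floor lies 5 mm above the table and the 8 mm wide rim stands 3 mm above the floor. Origin at the centre of its underside, on the table; z up. Oblong, recess 74 mm (x) by 108 mm (y), 90 x 124 mm outside. For the cylinder block, its y along the nest's y, either way round.
- chassis: Red tender chassis that carries the stack, fixed to the table: flat deck 76 mm (x) by 170 mm (y), top of the deck 26 mm above the table, about 200 mm long over the buffers. The whole stack on it reaches 104 mm above the table. Origin under its centre, on the table; z up, y along its length.
- gauge: Loose nickel pressure gauge lying dial up near the right side, 50 mm in diameter, 17 mm high, with a short stem along its -x. A bystander: not to be moved. Origin at the centre of the dial's underside; z up.
Things that resemble listed ones, but are neither listed nor needed, are in the scene too. What is shaped like the square_nest but black or green is not meant. Leave any yellow look-alike of the piston alone.

How it is judged:
On the way, in this order (a step that is already met when the one before it is completed fails the run):
1. the piston lies flat in the small round nest (horizontal distance between piston and small_round_nest below 0.012 m and z of piston in the frame of small_round_nest below 0.0075 m and angle between piston's own z axis and vertical below 0.08 rad), for 0.2 s.
2. the square guide block lies flat in the square nest (horizontal distance between guide_block and square_nest below 0.012 m and z of guide_block in the frame of square_nest below 0.0075 m and angle between guide_block's own z axis and vertical below 0.08 rad), for 0.2 s.
3. the flywheel lies flat in the large round nest (horizontal distance between flywheel and large_round_nest below 0.012 m and z of flywheel in the frame of large_round_nest below 0.0075 m and angle between flywheel's own z axis and vertical below 0.08 rad), for 0.2 s.
4. the cylinder block lies flat in the oblong nest (horizontal distance between cylinder_block and oblong_nest below 0.012 m and z of cylinder_block in the frame of oblong_nest below 0.0075 m and angle between cylinder_block's own z axis and vertical below 0.08 rad and angle between the y axis of cylinder_block and the y axis of oblong_nest, either way round below 0.25 rad), for 0.2 s.
At the end, for the whole second after the job is handed in: In the order piston, guide block, flywheel, cylinder block, each part ends at rest, flat (0.08 rad) on the floor of its own nest (underside below 7.5 mm), centred within 12 mm; the cylinder block's length within 0.25 rad of the nest's (all of step 1 and all of step 2 and all of step 3 and all of step 4 and linear speed of each of piston, guide_block, flywheel, cylinder_block below 0.02 m/s); the robot touches nothing.
It fails at once if a part is dropped: out of the fingers' grip it moves at over 0.6 m/s (a fall of about 18 mm) ((contact force between the fingers and piston below 0.02 N and linear speed of piston above 0.6 m/s) or (contact force between the fingers and guide_block below 0.02 N and linear speed of guide_block above 0.6 m/s) or (contact force between the fingers and flywheel below 0.02 N and linear speed of flywheel above 0.6 m/s) or (contact force between the fingers and cylinder_block below 0.02 N and linear speed of cylinder_block above 0.6 m/s)).
It fails at once if a part is tipped over (tilted more than 0.6 rad) (angle between any of piston, guide_block, flywheel, cylinder_block's own z axis and vertical above 0.6 rad).
It fails at once if the pressure gauge is moved more than 20 mm (distance of gauge from where it was at the start of the episode above 0.02 m).
It also fails if it takes over 115 s, if anything falls off the work surface, if the arm or the gripper's body presses on something with over 40 N, if the wrist force passes 120 N, or if a joint passes its speed limit or range.

## Working session

There is one attempt and no reset: what is moved stays moved. The work goes in short steps, Python scripts to look and compute and a tool call to move; the robot and the scene stay as the last step left them, time stands still between calls to the robot, and variables do not carry over. Pictures are saved under pics/ and viewed, at most 14 in all, crops included, and the job is handed in when it is done.

Besides the shell and the picture viewer there is one more tool, called after "Call:" by a JSON object that holds its "name" and its "arguments", one argument or row to a line. send_rows: Moves the arm, as the interface text tells. Its arguments: {"type":"object","properties":{"rows":{"type":"array","items":{"type":"array"}},"newtons":{"type":"number"}},"required":["rows"]}

```bash
ls; mkdir -p pics; cat > h.py <<'E'
import numpy as np, cv2, pickle
from station import ctrl
def grab(n,fn):
    im=ctrl.get_image(n); pickle.dump(im,open(f'pics/{fn}.pkl','wb'))
    cv2.imwrite(f'pics/{fn}.png',im['frame'][...,::-1]); return im
def ray(im,u,v,z):
    T=np.array(im['cam_to_world']); d=T[:3,:3]@np.array([(u-im['cx'])/im['fx'],(v-im['cy'])/im['fy'],1.])
    return T[:3,3]+d*(z-T[2,3])/d[2]
def cloud(im):
    T=np.array(im['cam_to_world']);v,u=np.mgrid[:384,:512];r=im['range_z']
    P=np.stack([(u-im['cx'])/im['fx']*r,(v-im['cy'])/im['fy']*r,r],-1)
    return P@T[:3,:3].T+T[:3,3]
E
python3 - <<'E'
from h import *
for n in('top','scene'):
    im=grab(n,n+'0'); print(n,im['fx'],np.round(im['cam_to_world'],3).tolist())
    cv2.imwrite(f'pics/{n}0b.png',cv2.resize(im['frame'][...,::-1],(800,600),interpolation=cv2.INTER_CUBIC))
print(ctrl.get_obs())
E
```

```text
pics
top 359.32687001963933 [[0.016, -0.997, 0.08, 0.515], [-1.0, -0.016, 0.003, -0.062], [-0.002, -0.08, -0.997, 0.87], [0.0, 0.0, 0.0, 1.0]]
scene 450.2057372287644 [[0.132, 0.814, -0.566, 1.258], [0.991, -0.113, 0.068, -0.157], [-0.009, -0.57, -0.822, 1.099], [0.0, 0.0, 0.0, 1.0]]
{'t': 0.1, 'q': array([ 1.09598229e+00,  5.33342920e-02,  1.61416835e+00,  8.37698375e-06,
        1.47597368e+00, -1.19019958e-01]), 'dq': array([ 1.15924026e-03, -4.73080054e-04, -3.99144523e-03,  5.60784850e-04,
       -1.17169048e-03, -8.65579107e-05]), 'effort': array([ 3.52857960e-04, -3.94907570e+01, -3.71361780e+01, -1.42219969e-04,
        4.05484476e-03,  1.79424433e-05]), 'tool_pos': array([0.21745998, 0.58535032, 0.23015204]), 'tool_rot': array([-5.55838924e-01, -3.09146033e+00,  2.82504820e-03]), 'contact_force': array([-0.49222528, -0.2594704 , -1.10198045]), 'wrist_torque': array([-0.05494767, -0.01840197, -0.03439313]), 'grip_force': 0.0, 'opening': 0.08540770956983543}
```

View pics/top0b.png

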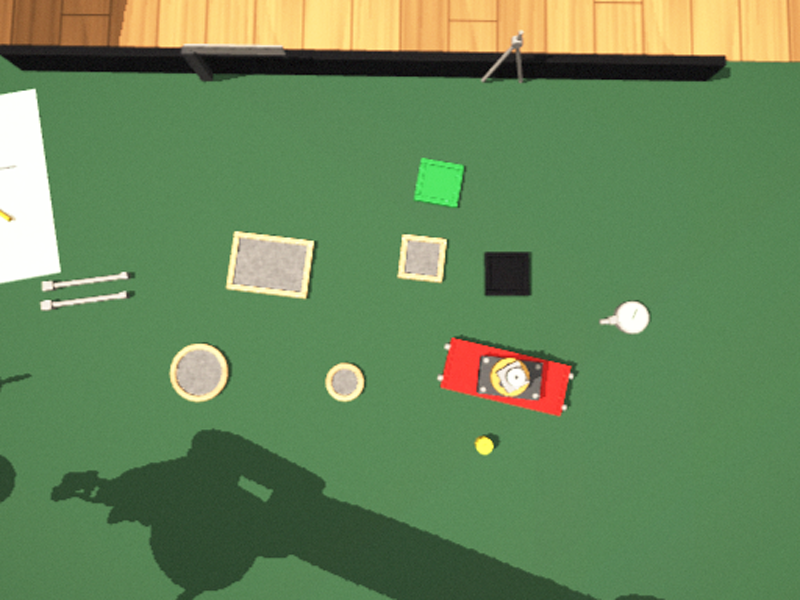

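View pics/scene0b.png

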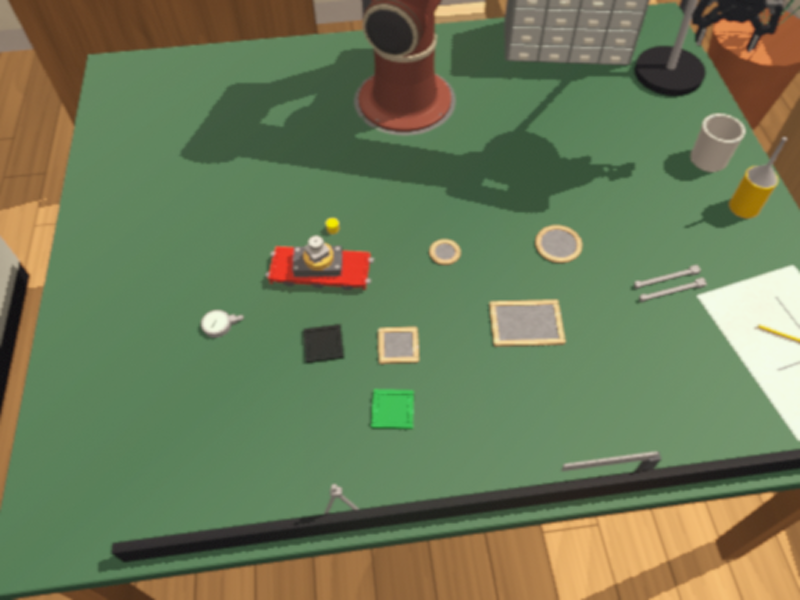

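Top view (800x600 scale). The stack with the aluminium piston is on the chassis at (512,377), and the yellow look-alike is at (484,445). The plywood square nest is at (423,258), with black (508,273) and green (440,183) look-alikes. The round nests are at (345,382) small and (199,372) large, the oblong nest at (271,265), and the gauge at (631,317). I choose the plywood nests and the aluminium piston on the stack.

```bash
cat > m.py <<'E'
from h import *
for n in('top','scene'):
    im=pickle.load(open(f'pics/{n}0.pkl','rb')); f=im['frame']; hsv=cv2.cvtColor(f,cv2.COLOR_RGB2HSV)
    s=512/800
    seeds={'top':dict(small=(345,382),square=(423,258),large=(199,372),oblong=(271,265)),
           'scene':dict(small=(445,252),square=(398,344),large=(558,243),oblong=(527,323))}[n]
    H=hsv[...,0].astype(int); notgreen=((abs(H-62)>22)|(hsv[...,1]<60)).astype(np.uint8)
    c,_=cv2.findContours(notgreen,cv2.RETR_EXTERNAL,cv2.CHAIN_APPROX_NONE)
    for k,(u,v) in seeds.items():
        for q in c:
            if cv2.contourArea(q)>100 and cv2.pointPolygonTest(q,(u*s,v*s),False)>0:
                P=np.array([ray(im,a,b,.008) for a,b in q[:,0]])
                r=cv2.minAreaRect((P[:,:2]*1000).astype(np.float32)); print(n,k,np.round(r[0],1),np.round(r[1],1),round(r[2],1))
    # red deck
    red=(((H<6)|(H>174))&(hsv[...,1]>180)&(hsv[...,2]>90)).astype(np.uint8)
    if n=='top':
        C=cloud(im); reg=(C[...,0]>.28)&(C[...,0]<.52)&(C[...,1]<-.1)&(C[...,1]>-.35)
        red=(red>0)&reg
        P=np.array([ray(im,b,a,.026) for a,b in np.argwhere(red)])
        print('deck',cv2.minAreaRect((P[:,:2]*1000).astype(np.float32)))
    C=cloud(im);reg=(C[...,0]>.28)&(C[...,0]<.52)&(C[...,1]<-.1)&(C[...,1]>-.35)
    for lo,hi,nm in((.096,.112,'piston'),(.077,.088,'guide'),(.059,.0695,'fly'),(.043,.0535,'cyl'),(.02,.032,'deck')):
        m=reg&(C[...,2]>lo)&(C[...,2]<hi); P=C[m]
        if len(P)>4: r=cv2.minAreaRect((P[:,:2]*1000).astype(np.float32)); print(n,nm,len(P),np.round(np.median(P[:,2]),4),np.round(r[0],1),np.round(r[1],1),round(r[2],1))
im=pickle.load(open('pics/top0.pkl','rb'))['frame'][200:310,250:400,::-1]
im2=pickle.load(open('pics/scene0.pkl','rb'))['frame'][120:230,150:300,::-1]
cv2.imwrite('pics/crop.png',np.vstack([cv2.resize(x,None,fx=3.9,fy=2.7*1,interpolation=cv2.INTER_CUBIC) for x in(im,im2)]))
E
python3 m.py
```

```text
top small [451.7  17.7] [56.6 59.5] 0.9
top square [643.4 -97.1] [70.5 70.4] 84.5
top large [462.3 240.7] [88.6 89.4] 46.7
top oblong [629.2 137.8] [127.8  92.3] 83.8
deck ((465.0110168457031, -223.49203491210938), (182.7757110595703, 75.77777099609375), 77.49658966064453)
top piston 108 0.1033 [ 469.3 -223.3] [23.2 22.7] 15.5
top guide 134 0.0817 [ 468.3 -223.8] [34. 34.] 30.0
top fly 193 0.0639 [ 467.4 -223.2] [51.  51.7] 0.1
top cyl 516 0.0477 [ 464.6 -226.8] [90.2 55.8] 84.1
top deck 1651 0.0257 [ 425.7 -215.7] [195.3 156.9] 77.5
scene small [453.7  16.7] [61.  60.6] 82.0
scene square [645.5 -98.2] [75.6 72.8] 82.2
scene large [465.3 240.4] [93.1 92.2] 82.0
scene oblong [631.3 137.6] [131.2  98.5] 83.9
scene piston 60 0.1046 [ 470.8 -221.8] [22.6 21.7] 30.8
scene guide 81 0.0828 [ 470.5 -221.8] [35.4 34.1] 26.1
scene fly 97 0.0647 [ 474.1 -220.4] [44.9 52.6] 13.3
scene cyl 273 0.0488 [ 465.8 -225. ] [91.8 60.4] 85.1
scene deck 852 0.0266 [ 429.2 -214.9] [193.6 155.9] 77.5
```

View pics/crop.png

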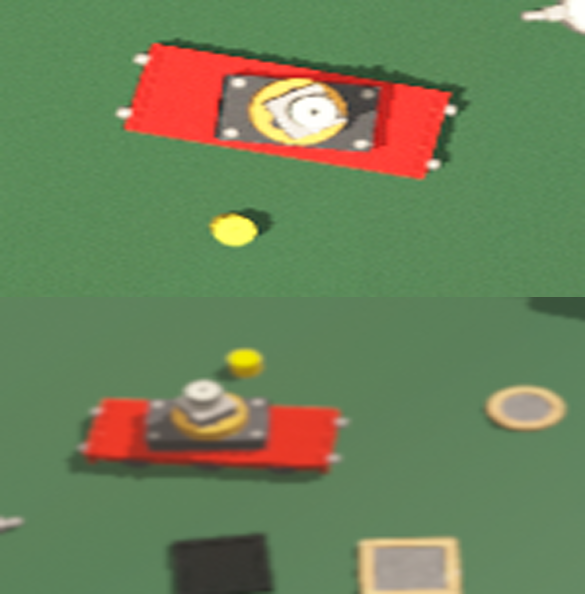

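The crop shows the aluminium piston at about (312,110), on the guide block, flywheel and dark cylinder block. The yellow decoy stands apart at (235,230). All depth layers match the given heights and sizes: piston top 104 mm, guide 82, flywheel 64, block 48. Now for a planner that prints how far to go.

```bash
cat > p.py <<'E'
import sys
from h import *
from scipy.spatial.transform import Rotation as Ro
def go(x,y,z,yaw):
    o=ctrl.get_obs(); R=Ro.from_rotvec(o['tool_rot']).as_matrix(); psi=np.degrees(np.arctan2(R[1,1],R[0,1]))
    d=(yaw-psi+90)%180-90; R2=R@Ro.from_euler('z',-d,degrees=True).as_matrix(); D=np.array([x,y,z])-o['tool_pos']
    print('turn',round(-d,1),'shift cm after turn',np.round(R2.T@D*100,2),' before turn',np.round(R.T@D*100,2),
     'pos',np.round(o['tool_pos'],4),'psi',round(psi,1),'q6',round(o['q'][5],2),'t',o['t'],'open',round(o['opening'],4),'F',round(o['grip_force'],1))
if __name__=='__main__': go(*map(float,sys.argv[1:5]))
E
python3 p.py .470 -.2225 .16 -6
```

```text
turn 75.6 shift cm after turn [-77.69  33.56   7.13]  before turn [-51.81 -66.92   7.13] pos [0.2175 0.5854 0.2302] psi 69.6 q6 -0.12 t 0.1 open 0.0854 F 0.0
```

Call:
{"name": "send_rows", "arguments": {
  "rows": [
    [6,[0,0,0],9.5],
    [6,[0,0,0],9.5],
    [6,[0,0,0],9.5],
    [6,[0,0,0],9.5],
    [6,[0,0,0],9.5],
    [6,[0,0,0],9.5],
    [6,[0,0,0],9.5],
    [6,[0,0,0],9.1],
    [6,[-5,2.2,0],0],
    [6,[-5,2.2,0],0]
  ],
  "newtons": 30
}}

```text
t: 1.35
tool_pos: [0.251, 0.4805, 0.2304]
tool_rot: [2.333, 2.104, -0.002]
contact_force: [0.6, -0.6, 1.0]
opening: 0.0603
grip_force: 0.0
```

Call:
{"name": "send_rows", "arguments": {
  "rows": [
    [6,[-5,2.2,0],0],
    [6,[-5,2.2,0],0],
    [6,[-5,2.2,0],0],
    [6,[-5,2.2,0],0],
    [6,[-5,2.2,0],0],
    [6,[-5,2.2,0],0],
    [6,[-5,2.2,0],0],
    [6,[-5,2.2,0],0],
    [6,[-5,2.2,0],0],
    [6,[-5,2.2,0],0]
  ]
}}

```text
t: 2.6
tool_pos: [0.4177, -0.0402, 0.231]
tool_rot: [2.335, 2.102, 0.0]
contact_force: [0.4, 1.2, -0.4]
opening: 0.0601
grip_force: 0.0
```

Call:
{"name": "send_rows", "arguments": {
  "rows": [
    [6,[-5,2.2,0],0],
    [6,[-5,2.2,3],0],
    [6,[-5,2.0,3],0],
    [6,[-2.7,0.6,1.1],0],
    [6,[0,0,0],0],
    [6,[0,0,0],0],
    [6,[0,0,0],0]
  ]
}}

```text
t: 3.48
tool_pos: [0.4692, -0.2209, 0.1612]
tool_rot: [2.332, 2.103, 0.001]
contact_force: [0.5, -0.7, -0.0]
opening: 0.0601
grip_force: 0.0
```

```bash
python3 p.py .470 -.2225 .087 -6
```

```text
turn 0.1 shift cm after turn [-0.15  0.09  7.42]  before turn [-0.15  0.09  7.42] pos [ 0.4692 -0.2209  0.1612] psi -5.9 q6 -0.48 t 3.475 open 0.0601 F 0.0
```

Call:
{"name": "send_rows", "arguments": {
  "rows": [
    [6,[-0.15,0.1,2.5],0],
    [6,[0,0,2.5],0],
    [6,[0,0,1.6],0],
    [6,[0,0,0.8],0],
    [6,[0,0,0],0],
    [1.5,[0,0,0],0],
    [1.5,[0,0,0],0],
    [1.5,[0,0,0],0],
    [1.5,[0,0,0],0],
    [1.5,[0,0,0],0]
  ]
}}

```text
t: 4.72
tool_pos: [0.4703, -0.2238, 0.0874]
tool_rot: [2.333, 2.101, 0.001]
contact_force: [-0.4, 0.5, 4.7]
opening: 0.0226
grip_force: 29.7
```

```bash
python3 p.py .452 .0175 .13 -6
```

```text
turn 0.0 shift cm after turn [23.81 -4.34 -4.29]  before turn [23.81 -4.33 -4.29] pos [ 0.4703 -0.2238  0.0874] psi -6.0 q6 -0.48 t 4.725 open 0.0226 F 29.7
```

Call:
{"name": "send_rows", "arguments": {
  "rows": [
    [1.5,[0,0,-0.5],0],
    [1.5,[0,0,-1.5],0],
    [1.5,[0,0,-3],0],
    [1.5,[4,-0.7,0],0],
    [1.5,[5,-0.9,0],0],
    [1.5,[5,-0.9,0],0],
    [1.5,[5,-0.9,0],0],
    [1.5,[3.5,-0.7,0],0],
    [1.5,[1.3,-0.2,0],0],
    [1.5,[0,0,0],0]
  ]
}}

```text
t: 5.98
tool_pos: [0.4519, 0.018, 0.1367]
tool_rot: [2.332, 2.104, 0.0]
contact_force: [0.7, -0.3, -0.4]
opening: 0.0227
grip_force: 29.5
```

```bash
python3 p.py .452 .0175 .0105 -6; python3 -c "
from h import *
im=grab('scene','s1');cv2.imwrite('pics/s1c.png',cv2.resize(im['frame'][100:230,140:380,::-1],None,fx=3,fy=3))"
```

```text
turn 0.1 shift cm after turn [-4.000e-02  1.000e-02  1.262e+01]  before turn [-4.000e-02  1.000e-02  1.262e+01] pos [0.4519 0.018  0.1367] psi -5.9 q6 -0.02 t 5.975 open 0.0227 F 29.5
```

View pics/s1c.png

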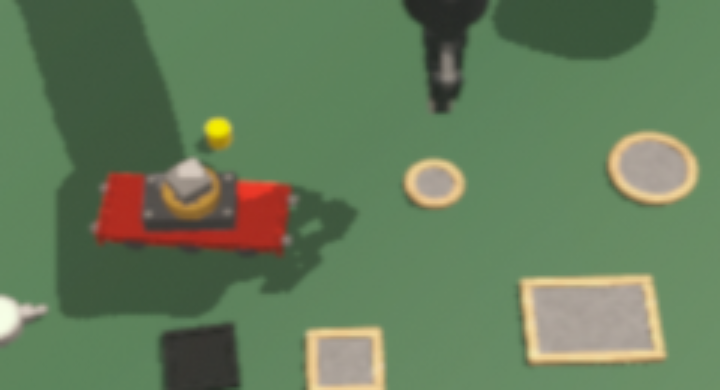

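The guide block at (187,180) is bare and undisturbed, and the piston is in the fingers at (445,70), above the small round nest at (435,183).

Call:
{"name": "send_rows", "arguments": {
  "rows": [
    [1.5,[0,0,4],0],
    [1.5,[0,0,4],0],
    [1.5,[0,0,2.5],0],
    [1.5,[0,0,1.2],0],
    [1.5,[0,0,0.6],0],
    [1.5,[0,0,0.25],0],
    [1.5,[0,0,0],0],
    [3,[0,0,0],0],
    [4.5,[0,0,0],0],
    [4.5,[0,0,0],0]
  ]
}}

```text
t: 7.28
tool_pos: [0.452, 0.0179, 0.0111]
tool_rot: [2.334, 2.102, 0.001]
contact_force: [-0.2, 0.3, 0.2]
opening: 0.0453
grip_force: 0.0
```

Call:
{"name": "send_rows", "arguments": {
  "rows": [
    [5,[0,0,0],0],
    [6,[0,0,-1],0],
    [6,[0,0,-4],0],
    [6,[0,0,-5],0],
    [6,[-5,0.9,0],0],
    [6,[-5,0.9,0],0],
    [6,[-5,0.9,0],0],
    [6,[-5,0.9,0],0],
    [6,[0,0,0],0]
  ]
}}

```text
t: 8.4
tool_pos: [0.4671, -0.1878, 0.112]
tool_rot: [2.338, 2.096, 0.0]
contact_force: [-0.8, 0.5, -0.2]
opening: 0.0598
grip_force: 0.0
```

```bash
cat > c.py <<'E'
import sys
from h import *
x,y,lo,hi=map(float,sys.argv[1:5])
for n in('top','scene'):
    im=grab(n,sys.argv[5]+n);C=cloud(im);m=(np.hypot(C[...,0]-x,C[...,1]-y)<.055)&(C[...,2]>lo)&(C[...,2]<hi);P=C[m]
    if len(P)>4: r=cv2.minAreaRect((P[:,:2]*1000).astype(np.float32)); print(n,len(P),'z',np.round(np.percentile(P[:,2],[10,50,90]),4),np.round(r[0],1),np.round(r[1],1),round(r[2],1))
E
python3 c.py .452 .0175 .02 .04 a; python3 c.py .469 -.223 .076 .1 b; python3 p.py .4693 -.223 .13 28
```

```text
top 88 z [0.0239 0.0266 0.0287] [452.9  17.2] [23.  23.2] 46.5
scene 52 z [0.0226 0.028  0.0307] [456.   18.7] [21.5 22.1] 41.7
scene 134 z [0.0787 0.0827 0.0851] [ 469.9 -221.9] [36. 35.] 28.6
turn -33.9 shift cm after turn [-3.59 -1.6  -1.92]  before turn [-3.87  0.67 -1.92] pos [ 0.4666 -0.1838  0.1108] psi -5.9 q6 -0.42 t 8.6 open 0.0599 F 0.0
```

Piston is in its nest (453,17 mm, top at 27 mm, as expected). Now the guide block, which the scene view confirms at yaw 28.6°.

Call:
{"name": "send_rows", "arguments": {
  "rows": [
    [6,[0,0,-1.5],-9],
    [6,[0,0,0],-9],
    [6,[0,0,0],-9],
    [6,[0,0,0],-7.3],
    [6,[-3.6,-1.6,0],0],
    [6,[0,0,0],0],
    [6,[0,0,0],0]
  ]
}}

```text
t: 9.48
tool_pos: [0.4696, -0.2228, 0.1256]
tool_rot: [-1.609, -2.698, -0.001]
contact_force: [-0.9, 0.1, 0.0]
opening: 0.0599
grip_force: 0.0
```

```bash
python3 p.py .4695 -.2227 .0685 28.4
```

```text
turn -0.0 shift cm after turn [ 0.01 -0.    5.71]  before turn [ 0.01 -0.    5.71] pos [ 0.4696 -0.2228  0.1256] psi 28.4 q6 -1.08 t 9.475 open 0.0599 F 0.0
```

Call:
{"name": "send_rows", "arguments": {
  "rows": [
    [6,[0,0,2],0],
    [6,[0,0,2],0],
    [6,[0,0,1],0],
    [6,[0,0,0.7],0],
    [6,[0,0,0],0],
    [2.6,[0,0,0],0],
    [2.6,[0,0,0],0],
    [2.6,[0,0,0],0],
    [2.6,[0,0,0],0],
    [2.6,[0,0,0],0]
  ],
  "newtons": 35
}}

```text
t: 10.72
tool_pos: [0.4704, -0.2246, 0.0698]
tool_rot: [1.61, 2.696, -0.0]
contact_force: [-1.0, -0.1, 5.1]
opening: 0.0328
grip_force: 35.9
```

Call:
{"name": "send_rows", "arguments": {
  "rows": [
    [2.6,[0,0,-0.5],0],
    [2.6,[0,0,-1.5],0],
    [2.6,[0,0,-3],0],
    [2.6,[0,0,0],9],
    [2.6,[0,0,0],9],
    [2.6,[0,0,0],9],
    [2.6,[0,0,0],6.9],
    [2.6,[0,0,0],0]
  ]
}}

```text
t: 11.72
tool_pos: [0.4696, -0.2241, 0.1192]
tool_rot: [2.325, 2.112, 0.0]
contact_force: [0.2, -0.1, -2.1]
opening: 0.0333
grip_force: 35.2
```

```bash
python3 p.py .644 -.0975 .0095 -5.5
```

```text
turn -0.0 shift cm after turn [14.27 16.14 10.97]  before turn [14.27 16.14 10.97] pos [ 0.4696 -0.2241  0.1192] psi -5.5 q6 -0.49 t 11.725 open 0.0333 F 35.2
```

Call:
{"name": "send_rows", "arguments": {
  "rows": [
    [2.6,[3,3.4,0],0],
    [2.6,[3.7,4.2,0],0],
    [2.6,[3.7,4.2,0],0],
    [2.6,[2.7,3.1,0],0],
    [2.6,[1.2,1.2,2],0],
    [2.6,[0,0,4],0],
    [2.6,[0,0,2.5],0],
    [2.6,[0,0,1.2],0],
    [2.6,[0,0,0.5],0],
    [2.6,[0,0,0],0]
  ]
}}

```text
t: 12.98
tool_pos: [0.6444, -0.0977, 0.0177]
tool_rot: [2.326, 2.11, 0.001]
contact_force: [0.6, 0.2, -0.8]
opening: 0.0325
grip_force: 35.3
```

```bash
python3 p.py .644 -.0975 .0108 -5.5
```

```text
turn -0.1 shift cm after turn [ 0.01 -0.05  0.69]  before turn [ 0.01 -0.05  0.69] pos [ 0.6444 -0.0977  0.0177] psi -5.6 q6 -0.17 t 12.975 open 0.0325 F 35.3
```

Call:
{"name": "send_rows", "arguments": {
  "rows": [
    [2.6,[0,0,0.35],0],
    [2.6,[0,0,0.25],0],
    [2.6,[0,0,0.1],0],
    [2.6,[0,0,0],0],
    [3.8,[0,0,0],0],
    [5,[0,0,0],0],
    [6,[0,0,0],0],
    [6,[0,0,0],0]
  ]
}}

```text
t: 13.98
tool_pos: [0.6438, -0.0974, 0.0097]
tool_rot: [-2.327, -2.11, 0.0]
contact_force: [-0.3, 0.1, 0.3]
opening: 0.06
grip_force: 0.0
```

Call:
{"name": "send_rows", "arguments": {
  "rows": [
    [7,[0,0,-1],0],
    [7.6,[0,0,-4],0],
    [7.6,[0,0,-5],0],
    [7.6,[-3,-3.4,0],0],
    [7.6,[-3.7,-4.2,0],0],
    [7.6,[-3.7,-4.2,0],0],
    [7.6,[0,0,0],0]
  ]
}}

```text
t: 14.85
tool_pos: [0.514, -0.191, 0.1101]
tool_rot: [2.331, 2.106, -0.001]
contact_force: [-0.7, -0.2, 0.5]
opening: 0.0759
grip_force: 0.0
```

```bash
python3 c.py .644 -.0975 .015 .04 c; python3 c.py .468 -.223 .056 .08 d; python3 p.py .468 -.223 .052 -6
```

```text
top 208 z [0.0211 0.023  0.0248] [644.9 -96.3] [33.5 34.7] 84.6
scene 153 z [0.0197 0.0239 0.0267] [645.7 -93.6] [33.  37.4] 83.1
top 84 z [0.0617 0.064  0.0658] [ 453.4 -232.9] [24.6 21.8] 64.3
scene 157 z [0.0608 0.065  0.0675] [ 467.5 -229.8] [35.4 52.5] 79.8
turn 0.5 shift cm after turn [-3.87 -4.56  5.85]  before turn [-3.84 -4.59  5.85] pos [ 0.5173 -0.1892  0.1106] psi -5.5 q6 -0.39 t 15.05 open 0.0765 F 0.0
```

Call:
{"name": "send_rows", "arguments": {
  "rows": [
    [8,[-2,-2.3,0],0.5],
    [8,[-1.9,-2.2,0],0],
    [8,[0,0,2],0],
    [8,[0,0,2],0],
    [8,[0,0,1.1],0],
    [8,[0,0,0.75],0],
    [8,[0,0,0],0]
  ],
  "newtons": 50
}}

```text
t: 15.92
tool_pos: [0.4677, -0.2234, 0.0511]
tool_rot: [-2.335, -2.101, 0.0]
contact_force: [0.0, 0.9, 0.2]
opening: 0.08
grip_force: 0.0
```

```bash
python3 p.py .468 -.222 .052 -6
```

```text
turn -0.0 shift cm after turn [ 0.14  0.01 -0.09]  before turn [ 0.14  0.01 -0.09] pos [ 0.4677 -0.2234  0.0511] psi -6.0 q6 -0.48 t 15.925 open 0.08 F 0.0
```

Call:
{"name": "send_rows", "arguments": {
  "rows": [
    [6.5,[0.1,0,0],0],
    [4.6,[0,0,0],0],
    [4.6,[0,0,0],0],
    [4.6,[0,0,0],0],
    [4.6,[0,0,0],0],
    [4.6,[0,0,0],0],
    [4.6,[0,0,-0.3],0],
    [4.6,[0,0,-1],0],
    [4.6,[0,0,-3],0],
    [4.6,[0,0,0],0]
  ]
}}

```text
t: 17.18
tool_pos: [0.4695, -0.2239, 0.0971]
tool_rot: [2.332, 2.096, 0.002]
contact_force: [0.4, -0.9, -1.4]
opening: 0.0517
grip_force: 52.9
```

```bash
python3 p.py .464 .2405 .0098 -6;python3 -c "
from h import *
im=grab('scene','s2');cv2.imwrite('pics/s2c.png',cv2.resize(im['frame'][100:230,140:380,::-1],None,fx=3,fy=3))"
```

```text
turn -0.1 shift cm after turn [46.15 -5.44  8.57]  before turn [46.15 -5.52  8.57] pos [ 0.4695 -0.2239  0.0971] psi -6.1 q6 -0.48 t 17.175 open 0.0517 F 52.9
```

View pics/s2c.png

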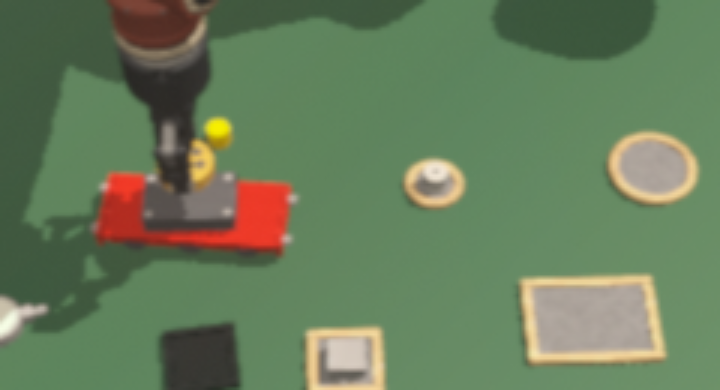

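Flywheel is lifted at (190,160), with the block still on the chassis, and piston and guide block are in their nests. The disc seems to sit a bit to the right of the fingers, so I'll measure it in the hand.

```bash
python3 - <<'E'
from h import *
for n in('scene','top'):
    im=pickle.load(open('pics/s2.pkl','rb')) if n=='scene' else grab('top','t2')
    hsv=cv2.cvtColor(im['frame'],cv2.COLOR_RGB2HSV);C=cloud(im)
    m=(hsv[...,0]>12)&(hsv[...,0]<32)&(hsv[...,1]>90)&(C[...,2]>.08)&(C[...,2]<.125)&(np.hypot(C[...,0]-.4695,C[...,1]+.224)<.06)
    P=C[m]; print(n,len(P)); 
    if len(P)<5: continue
    print(np.round(np.percentile(P,[0,10,50,90,100],axis=0),4).tolist())
    T=P[P[:,2]>np.median(P[:,2])-.003]; c,r=cv2.minEnclosingCircle((T[:,:2]*1000).astype(np.float32)); print(np.round(c,1),r)
E
```

```text
scene 100
[[0.4491, -0.2463, 0.0931], [0.458, -0.2155, 0.0982], [0.4791, -0.2078, 0.1086], [0.4932, -0.1994, 0.1116], [0.503, -0.1965, 0.123]]
[ 476.2 -212.8] 27.134620666503906
top 101
[[0.4535, -0.2176, 0.0927], [0.4603, -0.2113, 0.0984], [0.475, -0.2033, 0.1059], [0.4897, -0.1988, 0.1079], [0.4941, -0.1972, 0.1096]]
[ 475.  -209.6] 20.71761703491211
```

Call:
{"name": "send_rows", "arguments": {
  "rows": [
    [4.6,[3,-0.4,0],0],
    [4.6,[5,-0.6,0],0],
    [4.6,[5,-0.6,0],0],
    [4.6,[5,-0.6,0],0],
    [4.6,[5,-0.6,0],0],
    [4.6,[5,-0.6,0],0],
    [4.6,[5,-0.6,0],0],
    [4.6,[5,-0.6,0],0],
    [4.6,[5,-0.6,0],0],
    [4.6,[3.1,-0.4,0],0]
  ]
}}

```text
t: 18.52
tool_pos: [0.4594, 0.2434, 0.0925]
tool_rot: [-2.333, -2.102, 0.004]
contact_force: [0.5, -0.6, -1.9]
opening: 0.0514
grip_force: 52.9
```

Call:
{"name": "send_rows", "arguments": {
  "rows": [
    [4.6,[0,0,2],0],
    [4.6,[0,0,3],0],
    [4.6,[0,0,2],0],
    [4.6,[0,0,0.7],0],
    [4.6,[0,0,0],0],
    [4.6,[0,0,0],0]
  ]
}}

```text
t: 19.27
tool_pos: [0.4616, 0.2418, 0.0182]
tool_rot: [2.336, 2.1, 0.002]
contact_force: [-0.2, 0.2, -2.9]
opening: 0.0516
grip_force: 52.9
```

```bash
python3 p.py .464 .2405 .0105 -6
```

```text
turn -0.1 shift cm after turn [-0.11  0.26  0.77]  before turn [-0.11  0.26  0.77] pos [0.4616 0.2418 0.0182] psi -6.1 q6 0.45 t 19.275 open 0.0516 F 52.9
```

Call:
{"name": "send_rows", "arguments": {
  "rows": [
    [4.6,[-0.1,0.2,0],0],
    [4.6,[0,0,0.35],0],
    [4.6,[0,0,0.25],0],
    [4.6,[0,0,0.15],0],
    [4.6,[0,0,0],0],
    [5.4,[0,0,0],0],
    [6,[0,0,0],0],
    [7,[0,0,0],0],
    [7.6,[0,0,0],0],
    [7.6,[0,0,0],0]
  ]
}}

```text
t: 20.52
tool_pos: [0.4628, 0.2405, 0.0099]
tool_rot: [2.336, 2.1, 0.0]
contact_force: [0.1, 0.5, -0.1]
opening: 0.076
grip_force: 0.0
```

Call:
{"name": "send_rows", "arguments": {
  "rows": [
    [8,[0,0,-1],0],
    [8,[0,0,-4],0],
    [8,[0,0,-5],0],
    [8,[-4,0.5,0],0],
    [8,[-5,0.6,0],0],
    [8,[-5,0.6,0],0],
    [8,[-5,0.6,0],0],
    [8,[-5,0.6,0],0],
    [8,[-5,0.6,0],0],
    [8,[0,0,0],0]
  ]
}}

```text
t: 21.78
tool_pos: [0.4671, -0.0544, 0.1109]
tool_rot: [2.34, 2.093, 0.001]
contact_force: [-0.1, -0.6, 0.4]
opening: 0.0798
grip_force: 0.0
```

```bash
python3 c.py .464 .2405 .015 .04 e; sed 's/<.055/<.08/' c.py>c2.py; python3 c2.py .465 -.226 .04 .055 f; python3 p.py .4652 -.2255 .08 -5.5
```

```text
top 424 z [0.019 0.021 0.023] [462.9 238.8] [51.5 52.6] 1.1
scene 217 z [0.018  0.0219 0.0246] [466. 240.] [53.2 52.9] 30.0
top 993 z [0.0458 0.0477 0.0496] [ 464.7 -226.9] [91.3 55.9] 84.2
scene 525 z [0.0453 0.049  0.0518] [ 466.4 -225.7] [89.3 61.2] 84.4
turn -0.5 shift cm after turn [-17.41   1.51   3.  ]  before turn [-17.39   1.67   3.  ] pos [ 0.4668 -0.0508  0.11  ] psi -6.0 q6 -0.16 t 21.975 open 0.08 F 0.0
```

Call:
{"name": "send_rows", "arguments": {
  "rows": [
    [8.4,[-4,0.4,0],-0.2],
    [8.4,[-5,0.4,0],0],
    [8.4,[-5,0.4,0],0],
    [8.4,[-3.5,0.4,1],0],
    [8.4,[0,0,0],0],
    [8.4,[0,0,0],0]
  ],
  "newtons": 70
}}

```text
t: 22.72
tool_pos: [0.4648, -0.2259, 0.0996]
tool_rot: [-2.33, -2.106, -0.0]
contact_force: [0.2, 0.2, -0.3]
opening: 0.0839
grip_force: 0.0
```

```bash
python3 p.py .4655 -.2263 .030 -5.8
```

```text
turn 0.0 shift cm after turn [-0.04  0.07  6.96]  before turn [-0.04  0.07  6.96] pos [ 0.4648 -0.2259  0.0996] psi -5.8 q6 -0.5 t 22.725 open 0.0839 F 0.0
```

Call:
{"name": "send_rows", "arguments": {
  "rows": [
    [8.4,[0,0.1,2.5],0],
    [8.4,[0,0,2.5],0],
    [8.4,[0,0,1.2],0],
    [8.4,[0,0,0.75],0],
    [8.4,[0,0,0],0],
    [7,[0,0,0],0],
    [6,[0,0,0],0],
    [4.8,[0,0,0],0],
    [4.8,[0,0,0],0],
    [4.8,[0,0,0],0]
  ]
}}

```text
t: 23.98
tool_pos: [0.4656, -0.2279, 0.0315]
tool_rot: [-2.332, -2.104, 0.001]
contact_force: [-4.1, 1.1, 7.1]
opening: 0.0544
grip_force: 76.3
```

Call:
{"name": "send_rows", "arguments": {
  "rows": [
    [4.8,[0,0,0],0],
    [4.8,[0,0,-0.3],0],
    [4.8,[0,0,-0.7],0],
    [4.8,[0,0,-2],0],
    [4.8,[0,0,-3],0],
    [4.8,[0,0,-1],0],
    [4.8,[0,0,0],0]
  ]
}}

```text
t: 24.85
tool_pos: [0.4659, -0.2276, 0.1007]
tool_rot: [2.332, 2.104, 0.001]
contact_force: [0.2, -1.1, -5.0]
opening: 0.054
grip_force: 75.3
```

```bash
python3 p.py .630 .1377 .0095 -6.2;python3 c2.py .465 -.226 .09 .13 g;python3 -c "
from h import *
im=grab('scene','s3');cv2.imwrite('pics/s3c.png',cv2.resize(im['frame'][100:230,140:380,::-1],None,fx=3,fy=3))"
```

```text
turn 0.3 shift cm after turn [38.09 12.36  9.11]  before turn [38.03 12.57  9.11] pos [ 0.4659 -0.2276  0.1007] psi -5.9 q6 -0.5 t 24.85 open 0.054 F 75.3
top 473 z [0.114  0.1168 0.1185] [ 475.5 -202.1] [39.7 68.5] 82.8
scene 473 z [0.103  0.1162 0.1198] [ 471.8 -224.8] [90.5 76.5] 84.5
```

View pics/s3c.png

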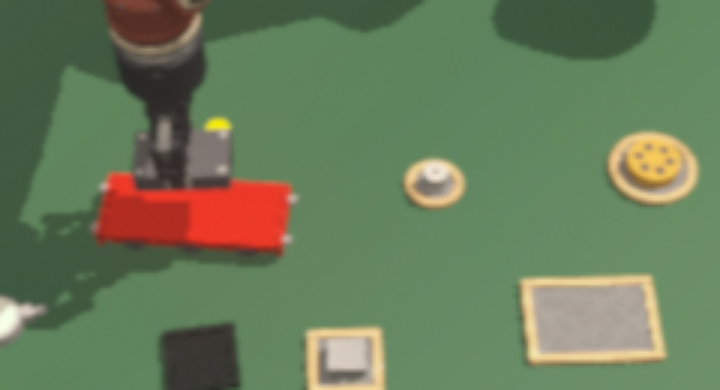

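The block at (182,158) is held level, the chassis is clear, and the other three parts lie in their nests.

Call:
{"name": "send_rows", "arguments": {
  "rows": [
    [4.8,[2.5,0.8,0],0],
    [4.8,[4.7,1.55,0],0],
    [4.8,[4.7,1.55,0],0],
    [4.8,[4.7,1.55,0],0],
    [4.8,[4.7,1.55,0],0],
    [4.8,[4.7,1.55,0],0],
    [4.8,[4.7,1.55,0],0],
    [4.8,[4.7,1.55,0],0],
    [4.8,[2.4,0.8,0],0],
    [4.8,[0,0,0],0]
  ]
}}

```text
t: 26.25
tool_pos: [0.6279, 0.1369, 0.0989]
tool_rot: [-2.329, -2.106, 0.003]
contact_force: [0.2, -0.6, -4.6]
opening: 0.0541
grip_force: 75.3
```

Call:
{"name": "send_rows", "arguments": {
  "rows": [
    [4.8,[0,0,2],0],
    [4.8,[0,0,3],0],
    [4.8,[0,0,2],0],
    [4.8,[0,0,0.9],0],
    [4.8,[0,0,0],0],
    [4.8,[0,0,0],0]
  ]
}}

```text
t: 27.0
tool_pos: [0.6293, 0.1358, 0.0227]
tool_rot: [2.332, 2.103, 0.003]
contact_force: [-0.5, -0.2, -4.6]
opening: 0.0541
grip_force: 75.2
```

```bash
python3 p.py .630 .1357 .0113 -6.2
```

```text
turn 0.3 shift cm after turn [0.   0.06 1.14]  before turn [0.   0.06 1.14] pos [0.6293 0.1358 0.0227] psi -5.9 q6 0.2 t 27.0 open 0.0541 F 75.2
```

Call:
{"name": "send_rows", "arguments": {
  "rows": [
    [4.8,[0,0,0.5],0],
    [4.8,[0,0,0.35],0],
    [4.8,[0,0,0.2],0],
    [4.8,[0,0,0.1],0],
    [4.8,[0,0,0],0],
    [5.6,[0,0,0],0],
    [6.2,[0,0,0],0],
    [7,[0,0,0],0],
    [7.6,[0,0,0],0],
    [7.6,[0,0,0],0]
  ]
}}

```text
t: 28.25
tool_pos: [0.6284, 0.1357, 0.0099]
tool_rot: [2.332, 2.104, 0.001]
contact_force: [0.1, -0.2, 0.2]
opening: 0.0761
grip_force: 0.0
```

Call:
{"name": "send_rows", "arguments": {
  "rows": [
    [8.2,[0,0,-1],0],
    [8.2,[0,0,-4],0],
    [8.2,[0,0,-5],0],
    [8.2,[0,0,-5],0],
    [8.2,[-5,0,0],0],
    [8.2,[-5,0,0],0],
    [8.2,[-5,0,0],0],
    [8.2,[-3,0,0],0],
    [8.2,[0,0,0],0],
    [8.2,[0,0,0],0]
  ]
}}

```text
t: 29.5
tool_pos: [0.6099, -0.0427, 0.1603]
tool_rot: [2.332, 2.105, 0.001]
contact_force: [-0.7, -0.6, 0.3]
opening: 0.0821
grip_force: 0.0
```

```bash
python3 c2.py .630 .1377 .018 .04 k; python3 -c "
from h import *
im=pickle.load(open('pics/kscene.pkl','rb'));cv2.imwrite('pics/s4c.png',cv2.resize(im['frame'][100:290,100:400,::-1],None,fx=2.6,fy=2.6))"
```

```text
top 547 z [0.0252 0.0271 0.029 ] [630.9 152. ] [57.5 56. ] 84.0
scene 608 z [0.0242 0.0277 0.0305] [630.7 137.9] [90.7 57.9] 84.4
```

View pics/s4c.png

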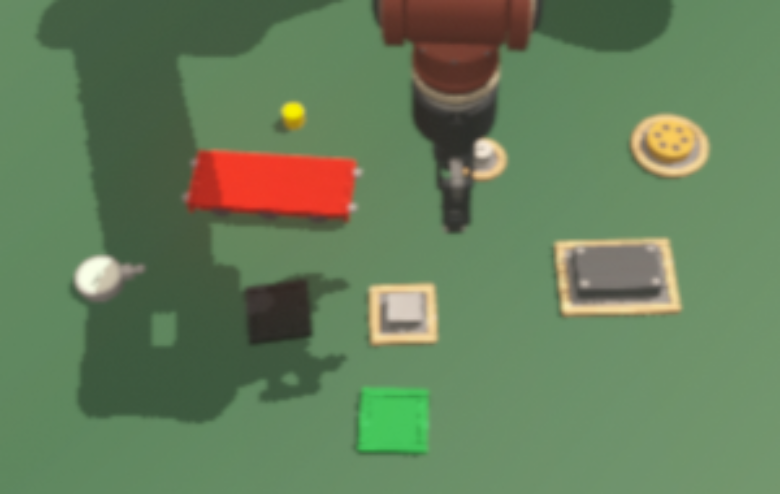

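All four parts lie flat in their nests: block at (617,270), flywheel (670,140), guide (404,308), piston (487,150). The gauge at (98,277) is undisturbed and the arm is clear.

```bash
python3 -c "
from station import ctrl
print(ctrl.finish_job())"
```

```text
the job is handed in; nothing more can be done
None
```

The job is handed in: all four parts were set into their nests in order, measured flat and near centre, with the gauge untouched, at about 30 s on the robot clock; the hand-in call returned no verdict.

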